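# Lock the round-headed anemometer arm into its push-fit hub

## Robot

A 7-joint arm with a two-finger parallel gripper is mounted at the origin on the work surface. World frame = base frame: x ahead of the robot, y to its left, z up, the work surface at z = 0. Lengths are in m, angles in rad, forces in N, time in s.
With the tool pointing down it reaches from about 0.425 to 0.825 m from the base axis. Payload 3.6 kg.
Tool frame: the origin (TCP) lies at the very end of the fingers, on their centre line; the grasp point (between the pads) lies 19 mm behind it (arm.pinch_z is the distance from the TCP to the grasp point, in m); z points along the fingers, y is the line along which they close (so a half turn about z gives the same grasp; the last joint's range is limited). The gripper opens to 93 mm and grips with 3 to 60 N. Pads are 15 mm wide; open, the fingers measure 128 mm over their backs; the gripper's body (75 mm by 188 mm) begins 65 mm behind the grasp point.
Start: joints at [-1.204, 0.615, -0.013, 1.423, 0.008, 1.103, -0.04], TCP at [0.249, 0.6, 0.219] pointing down, gripper open.
Joint ranges: [-3.12, 3.12], [-0.3, 2.06], [-1.34, 1.32], [0.26, 2.42], [-1.36, 4.5], [0.01, 1.98], [-2.84, 2.84]. Speed limits (rad/s): [2.79, 2.79, 3.14, 3.14, 3.14, 3.14, 3.14].

## Interface

Orientations are given as a rotation vector (axis times angle).
In Python, from station import arm gives the robot as it stands.
- The arm moves only by the tool drive_tool, never from a script. Its argument "increments" is a list of rows, each a list of 3 entries, a list of its own where there are three numbers: the shift along the tool's x, y, z in m, then the turn, a rotation vector about the tool's x, y, z in rad, then the opening, from 0 (shut) to 1 (fully open). A call has 1 to 8 rows; each row is the pose to reach, as a shift and turn from the pose commanded when the call began, along the tool's axes at that moment; what a row does not reach only later rows make up. A row lasts 1/12 s, in which the tool goes at most 41.7 mm and 7.16 degrees, less where a joint would pass 70% of its speed; a pose out of reach is approached as far as the arm can. A call with a gripper value outside its range is refused whole. The fingers move at their own pace and stop on an object; the grip force is fixed at half the most. Time passes only in rows, so rows that repeat a pose let the fingers close. It gives the time, the measured TCP pose, the force, the opening and the grip force at its end, in the units of the state.
- arm.get_state(): the state, without advancing time (a new reading comes with each control period).
- arm.get_image(name): name is "scene" or "top"; returns a dict with "image" (480x640x3 uint8, red, green, blue), "fx", "fy", "cx", "cy" (pixels), "k1" (the pictures are not rectified: a ray, as slopes to the right and down, at radius r is drawn at 1 + k1 r^2 times it, then the intrinsics apply), "R" (3x3) and "t" (3): a world point X has camera coordinates R X + t. Camera axes: x right, y down, z forward; pixel columns grow to the right and rows downward; lengths in m; the calibration is good to about 2 mm. A picture is of the moment at which its call begins. There is no depth.
- arm.job_done(): hands the job in; it is judged then, once.
The state is a dict: "t": time; "qpos": joint angles; "qvel": joint speeds; "joint_efforts": joint torques, N m; "tool_pos": TCP position; "tool_rot": TCP orientation; "force": force on the tool from outside, world axes, zero at the start; "moment": the same for the moment, N m; "width": finger opening in m; "gripper_force": force on a finger pad.
Only numpy, scipy, OpenCV 4.12 (cv2) and the standard library are available. Lean on these libraries where they do the work, as an engineer would, in place of code of your own. Each camera call takes 0.05 s, during which the arm holds its last target. There are 200 camera calls.

## Task

Take the anemometer arm with the round head out of the wooden stand and push it, stem down, into the push-fit hub until its latch snaps shut and it is locked. Use no more force than it needs, then tug it upward to prove that it holds, and let go, leaving it standing locked in the hub and everything else undisturbed.

Things in the scene. Friction and masses are not known exactly. Their poses are not given: they have to be found in the camera images.
- round_arm: The flat aluminium arm with the round head, 80 to 140 g, upright in one of the stand's four slots. Origin: centre of its lower end; z up the arm, y across the blade's thickness, x across its width. Round stem 16 mm in diameter from 0 to 98 mm; flat blade 24 mm wide (x), 8 mm thick (y) from 98 to 144 mm; round flat head 40 mm across, 8 mm thick, centred at 143 mm, top at 163 mm.
- stem_tip (a point): Centre of the lower end of the round-headed arm's stem, 6 mm over the stand's underside at the start. From here up: a cone widening from 6 to 16 mm in diameter over 10 mm, a bead 16 mm in diameter to 30 mm, a groove 10 mm in diameter to 39 mm, then 16 mm again.
- blade_grip (a point): A good grip point on the flat blade of the round-headed arm, on its centre line 120 mm above stem_tip, to be taken across the 8 mm thickness (y); a firm grip of about 50 N does not slip in this job.
- stand: Slotted wooden stand, fixed, 80 mm (x) by 260 mm (y) at the foot, 88 mm high; origin at the centre of its underside. Four wells 18.5 mm square, 60 mm apart along its y (at -90, -30, +30, +90 mm), with floors 6 mm above the underside, each hold one arm by its stem, the blade's width roughly along the stand's y. The arms lift straight up and out.
- hub: Push-fit hub, fixed: an upright square block 64 mm wide, 100 mm high, on a foot plate of 110 by 90 by 10 mm; origin under its centre, z up. A steel ring (36 mm across, 23 mm opening, 6 mm high) surrounds the mouth. Vertical bore 17.6 mm in diameter and 22 mm long, with a 3 mm chamfer. Below, hidden inside, a sprung collet with two latch jaws and a seat. A push or pull over 20 N damages it.
- hub_mouth (a point): Centre of the bore's mouth on the block's top face, 100 mm up; z up. The collet's depth is set differently every time and is not measured: the cone meets the jaws with stem_tip 30 to 50 mm below the mouth, the jaws snap into the groove at 60 to 80 mm (a little deeper while the collet gives), and the seat lies 2 mm deeper than that.
- latch_a (a joint): Travel of one latch jaw in the hub, m: 0 shut, 0.0027 when spread by the full stem, lightly sprung. Spreading the jaws takes a push of 5 to 14 N (a stop below 15 N may be too early); the push drops as they snap shut into the groove, then climbs steeply at the seat. Both shut behind the bead means locked.
- latch_b (a joint): The same for the opposite jaw.
- collet (a joint): Travel of the sprung collet (jaws and seat together) along the bore, m: 0 at rest, 6 N per mm; negative when pushed down (past -0.0033, i.e. 20 N, it is damaged), up to +0.003 when the locked arm is pulled. A tug of 8 to 14 N lifts it 0.001 to 0.002; a tug test counts from 0.0008 held for a moment.
- square_arm1: One of three square-ended arms in the other slots of the stand: same blade, top 160 mm above its lower end, no round head; leave it. Origin: centre of its lower end.
- square_arm2: As square_arm1.
- square_arm3: As square_arm1.
- wind_cup: Loose copper wind cup, 66 mm across the mouth, 34 mm high, lying about; leave it. Origin under its centre.
- solar_tile: White plastic solar tile 75 by 110 by 7 mm, lying flat; leave it. Origin under its centre.
- spanner: Rubber-gripped steel spanner, 170 mm long, lying flat; leave it.
- screw_jar: Glass jar with a steel cap, 52 mm across, 70 mm high; leave it. Origin under its centre.

How it is judged:
On the way, in this order (a step that is already met when the one before it is completed fails the run):
1. the round-headed arm is lifted clear of the stand (height (world z) of stem_tip above 0.095 m), for 0.1 s.
2. the arm is pushed into the hub until both latch jaws have snapped shut behind its bead (value of joint each of latch_a, latch_b below 0.0008 m and horizontal distance between stem_tip and hub_mouth below 0.005 m and z of stem_tip in the frame of hub_mouth below -0.057 m), for 0.15 s.
3. the locked arm is tugged upward: the collet is drawn up at least 0.8 mm and holds (value of joint each of latch_a, latch_b below 0.0008 m and horizontal distance between stem_tip and hub_mouth below 0.005 m and value of joint collet above 0.0008 m and z of stem_tip in the frame of hub_mouth below -0.055 m), for 0.1 s.
At the end, for the whole second after the job is handed in: the round-headed arm stands locked in the hub: its stem's end more than 57 mm below the mouth and within 5 mm of the axis, both jaws shut (under 0.8 mm), tilted less than 0.09 rad, at rest and released (all of step 2 and angle between round_arm's own z axis and vertical below 0.09 rad and linear speed of round_arm below 0.02 m/s); the robot touches nothing.
It fails at once if the hub's collet pressed down by more than 3.3 mm (20 N) (value of joint collet below -0.0033 m).
It fails at once if more than 50 N of contact in all between the arm and the hub (contact force between round_arm and hub above 50 N).
It fails at once if another arm, the cup, the tile, the spanner or the jar moved by more than 25 mm (distance of any of square_arm1, square_arm2, square_arm3, wind_cup, solar_tile, spanner, screw_jar from where it was at the start of the episode above 0.025 m).
It also fails if it takes over 64 s, if anything falls off the work surface, if the arm or the gripper's body presses on something with over 40 N, if the wrist force passes 120 N, or if a joint passes its speed limit or range.

## Working session

There is one attempt and no reset: what is moved stays moved. The work goes in short steps, Python scripts to look and compute and a tool call to move; the robot and the scene stay as the last step left them, time stands still between calls to the robot, and variables do not carry over. Pictures are saved under pics/ and viewed, at most 10 in all, crops included, and the job is handed in when it is done.

Besides the shell and the picture viewer there is one more tool, called as name(argument=value, ...), one argument or row to a line, values as JSON. drive_tool: Moves the arm, as the interface text tells. Its arguments: {"type":"object","properties":{"increments":{"type":"array"}},"required":["increments"]}

```bash
mkdir -p pics; ls; python3 - <<'E'
from station import arm
import cv2
s=arm.get_state(); print({k:s[k] for k in('t','tool_pos','tool_rot','force','width')},arm.pinch_z)
for n in('scene','top'):
    d=arm.get_image(n); cv2.imwrite(f'pics/{n}0.png',d['image'][:,:,::-1]); print(n,[d[k] for k in('fx','fy','cx','cy','k1')],d['R'],d['t'])
E
```

```text
pics
{'t': 0.0, 'tool_pos': array([0.24848116, 0.59978269, 0.2174937 ]), 'tool_rot': array([-0.61281489, -3.08077097,  0.00391989]), 'force': array([ 0.14021386, -0.24850285, -0.04776819]), 'width': 0.09296222205817767} 0.0188
scene [607.8232694412485, 607.8232694412485, 314.85330466566506, 232.65158972164778, 0.0047164506787914845] [[ 0.04961661  0.99863854  0.01610131]
 [ 0.60216119 -0.01704846 -0.79819249]
 [-0.79683128  0.04929919 -0.60218726]] [-0.06362425 -0.25696791  1.4975498 ]
top [518.1102473315993, 518.1102473315993, 312.2758560381257, 243.27441555848517, -0.14882413602153413] [[ 0.01356609 -0.99985295  0.01048975]
 [-0.99174078 -0.01479264 -0.12740255]
 [ 0.12753899 -0.00867476 -0.99179562]] [0.02336952 0.55051182 1.04780495]
```

View pics/scene0.png

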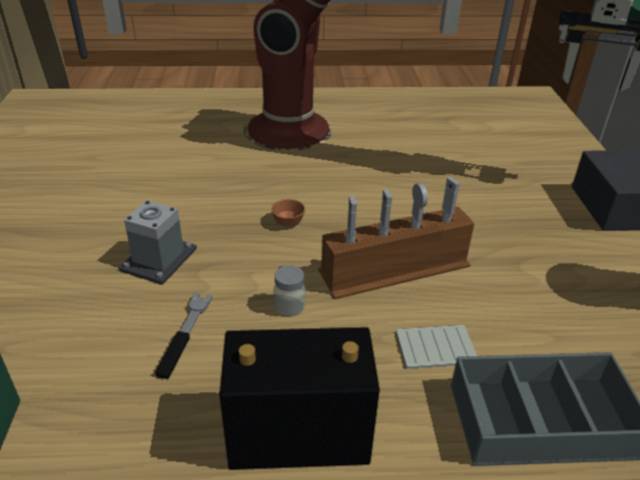

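View pics/top0.png

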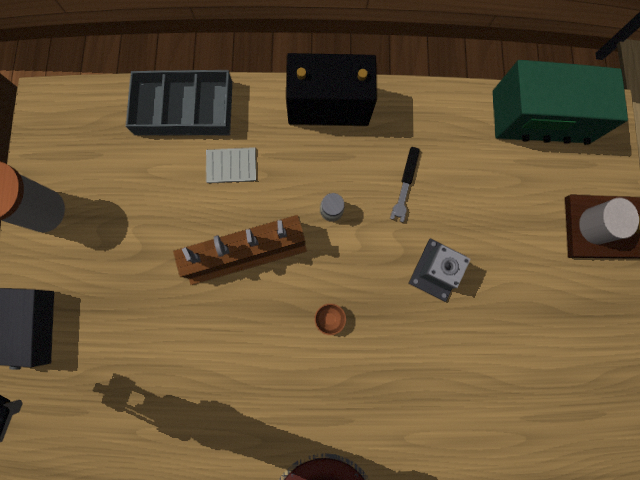

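The round head is at scene (419,195) and top (220,245), the second slot from the left in the top view. The hub ring is at scene (151,212) and top (450,267). I'll zoom in on both.

```bash
python3 - <<'E'
import cv2,numpy as np
t=cv2.imread('pics/top0.png');s=cv2.imread('pics/scene0.png')
z=lambda i,x,y,w,h,f:cv2.resize(i[y:y+h,x:x+w],None,fx=f,fy=f,interpolation=cv2.INTER_CUBIC)
cv2.imwrite('pics/stand.png',np.vstack([z(t,165,210,160,75,5)[:300],z(s,320,170,160,60,5)]))
cv2.imwrite('pics/hub.png',np.hstack([z(t,405,235,66,66,6),z(s,115,195,66,66,6)]))
E
```

```text
(no output)
```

View pics/stand.png

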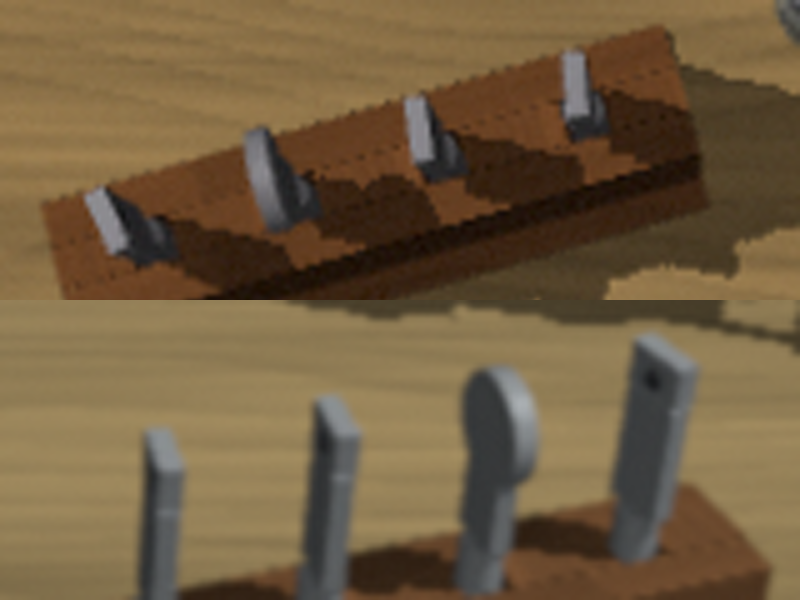

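View pics/hub.png

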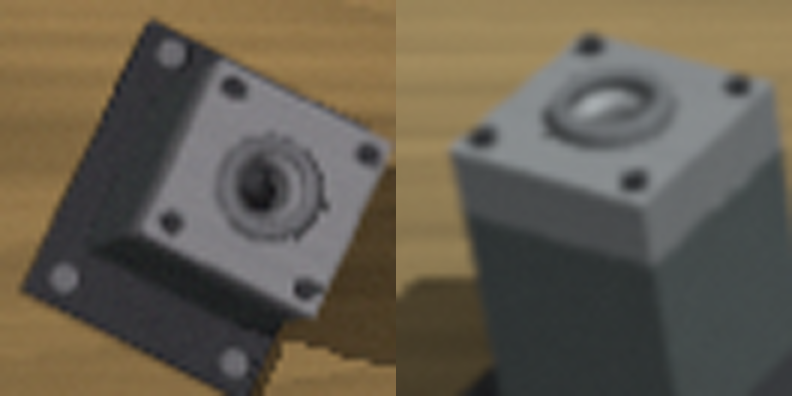

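Top crop: the blades' width lies across the stand's long side. The round head's strip runs from about (217,236) to (221,256) px, and the hub ring is centred near (450,266). I'll compute positions and check them by overlaying a model.

```bash
cat > h.py <<'E'
import numpy as np,cv2
from station import arm
def ray(d,u,v):
    p=np.array([(u-d['cx'])/d['fx'],(v-d['cy'])/d['fy']]);q=p.copy()
    for _ in range(10): q=p/(1+d['k1']*(q@q))
    R=np.array(d['R']);return -R.T@d['t'],R.T@np.r_[q,1]
def atz(d,u,v,z):
    c,r=ray(d,u,v);return c+r*(z-c[2])/r[2]
def tri(pairs):
    A=np.zeros((3,3));b=np.zeros(3)
    for d,u,v in pairs:
        c,r=ray(d,u,v);r=r/np.linalg.norm(r);P=np.eye(3)-np.outer(r,r);A+=P;b+=P@c
    return np.linalg.solve(A,b)
def proj(d,X):
    c=np.array(d['R'])@np.asarray(X).T+np.array(d['t'])[:,None];q=c[:2]/c[2];q=q*(1+d['k1']*(q**2).sum(0))
    return (q*d['fx']+np.array([[d['cx']],[d['cy']]])).T
E
python3 - <<'E'
from h import *
np.set_printoptions(precision=4,suppress=True)
t=arm.get_image('top');s=arm.get_image('scene')
c=lambda x,y,ox,oy,f:((x+.5)/f-.5+ox,(y+.5)/f-.5+oy)
print('hub ring top',atz(t,*c(269,187,405,235,6),.106),'tri',tri([(t,*c(269,187,405,235,6)),(s,*c(611-396,107,115,195,6))]))
H=[atz(t,*c(x,y,405,235,6),.1) for x,y in((215,57),(390,148),(315,318),(140,232))];print('hub corners top',np.array(H),np.mean(H,0))
print('edges',[np.linalg.norm(H[i]-H[i-1]) for i in range(4)])
H=[atz(s,*c(x-396,y,115,195,6),.1) for x,y in((585,30),(778,88),(650,208),(452,152))];print('hub scene',np.mean(H,0),[np.linalg.norm(H[i]-H[i-1]) for i in range(4)])
S=[atz(t,*c(x,y,165,210,5),.088) for x,y in((40,205),(665,27),(702,155))];print('stand',np.array(S),[np.linalg.norm(S[i]-S[i-1]) for i in(1,2)])
print('strip ends',np.array([atz(t,*c(x,y,165,210,5),.149) for x,y in((260,130),(280,228))]))
print('disc scene centre at .149',atz(s,*c(500,425-300,320,170,5),.149))
for sq in(((88,190),(103,186),(130,248),(113,255)),((405,97),(427,97),(438,160),(420,165)),((563,52),(583,50),(592,112),(568,115))):
    print('sq top',np.mean([atz(t,*c(x,y,165,210,5),.166) for x,y in sq],0))
E
```

```text
hub ring top [ 0.5004 -0.2387  0.106 ] tri [ 0.5007 -0.2398  0.1035]
hub corners top [[ 0.544  -0.2229  0.1   ]
 [ 0.5144 -0.2818  0.1   ]
 [ 0.4579 -0.2552  0.1   ]
 [ 0.4857 -0.1968  0.1   ]] [ 0.5005 -0.2392  0.1   ]
edges [np.float64(0.06385944052185251), np.float64(0.06594216938048253), np.float64(0.0624489024941537), np.float64(0.06468813195710943)]
hub scene [ 0.5009 -0.2391  0.1   ] [np.float64(0.06540499851719941), np.float64(0.06717945398996833), np.float64(0.06267729783790996), np.float64(0.06475876477033404)]
stand [[0.5244 0.3108 0.088 ]
 [0.5999 0.0618 0.088 ]
 [0.5485 0.0462 0.088 ]] [np.float64(0.2601932247249632), np.float64(0.053788421215394976)]
strip ends [[0.5473 0.2121 0.149 ]
 [0.5105 0.2032 0.149 ]]
disc scene centre at .149 [0.5263 0.2075 0.149 ]
sq top [0.5108 0.2642 0.166 ]
sq top [0.5459 0.1488 0.166 ]
sq top [0.5644 0.0925 0.166 ]
```

drive_tool(
  increments=[
    [[-0.014,-0.027,-0.002],[0,0,-0.08],0.45],
    [[-0.028,-0.054,-0.004],[0,0,-0.16],0.45],
    [[-0.042,-0.081,-0.006],[0,0,-0.24],0.45],
    [[-0.056,-0.108,-0.008],[0,0,-0.32],0.45],
    [[-0.07,-0.135,-0.01],[0,0,-0.4],0.45],
    [[-0.084,-0.162,-0.012],[0,0,-0.48],0.45],
    [[-0.098,-0.189,-0.014],[0,0,-0.56],0.45],
    [[-0.11,-0.214,-0.015],[0,0,-0.64],0.45],
  ],
)

```text
t: 0.87
tool_pos: [0.2687, 0.3587, 0.2338]
tool_rot: [-0.392, 3.117, -0.001]
force: [0.2, 0.2, 0.2]
width: 0.0448
gripper_force: 0.0
```

```bash
cat >> h.py <<'E'
from scipy.spatial.transform import Rotation as Ro
np.set_printoptions(precision=4,suppress=True)
def to(x,y,z,yaw):  # yaw of tool y, deg; prints shift and turn in the tool frame
    s=arm.get_state();R=Ro.from_rotvec(s['tool_rot']);yv=np.r_[np.cos(np.radians(yaw)),np.sin(np.radians(yaw)),0];zv=np.r_[0,0,-1.]
    G=Ro.from_matrix(np.c_[np.cross(yv,zv),yv,zv])
    print('t',s['t'],'pos',s['tool_pos'],'F',s['force'],'w',s['width'],'q',s['qpos'])
    print('shift',R.inv().apply(np.r_[x,y,z]-s['tool_pos']),'turn',(R.inv()*G).as_rotvec())
E
python3 -c "from h import *; to(.528,.207,.215,104.5)"
```

```text
t 0.8667 pos [0.2687 0.3587 0.2338] F [0.2146 0.1508 0.224 ] w 0.04484900759314608 q [-0.8421  0.2918 -0.1751  1.9493  0.0644  0.9059  0.7716]
shift [-0.2136 -0.2112  0.0189] turn [-0.0005  0.0002 -0.0026]
```

drive_tool(
  increments=[
    [[-0.027,-0.026,0],[0,0,0],0.45],
    [[-0.054,-0.053,0],[0,0,0],0.45],
    [[-0.081,-0.08,0.002],[0,0,0],0.45],
    [[-0.108,-0.107,0.005],[0,0,0],0.45],
    [[-0.135,-0.134,0.008],[0,0,0],0.45],
    [[-0.162,-0.16,0.012],[0,0,0],0.45],
    [[-0.189,-0.187,0.016],[0,0,0],0.45],
    [[-0.2136,-0.2112,0.019],[0,0,0],0.45],
  ],
)

```text
t: 1.53
tool_pos: [0.529, 0.2062, 0.2142]
tool_rot: [0.385, -3.118, 0.001]
force: [0.7, 1.2, -0.1]
width: 0.0421
gripper_force: 0.0
```

```bash
python3 - <<'E'
from h import *
to(.528,.207,.107,104.5)
d=arm.get_image('scene');i=d['image'][:,:,::-1].copy();print(proj(d,np.array([[.528,.207,.126],[.528,.207,.149]])))
cv2.imwrite('pics/a.png',cv2.resize(i[80:260,310:510],None,fx=3,fy=3,interpolation=cv2.INTER_CUBIC))
E
```

```text
t 1.5333 pos [0.529  0.2062 0.2142] F [ 0.7379  1.2403 -0.0589] w 0.04208369395968938 q [-0.3566  0.4914 -0.0826  1.6727  0.0476  0.9797  1.3608]
shift [0.0008 0.0011 0.1072] turn [-0.0006 -0.0002 -0.0071]
[[417.8521 206.7227]
 [419.5097 195.1716]]
```

View pics/a.png

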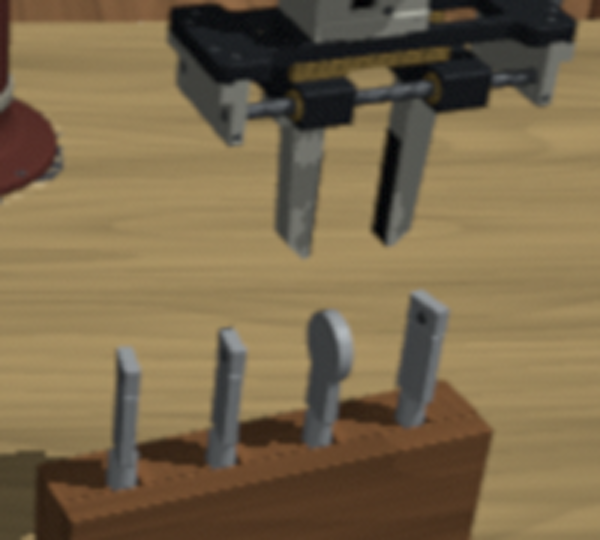

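The fingers straddle the round head with no neighbour in their path, so I'll descend.

drive_tool(
  increments=[
    [[0,0.001,0.018],[0,0,0],0.45],
    [[0,0.001,0.036],[0,0,0],0.45],
    [[0,0.001,0.054],[0,0,0],0.45],
    [[0,0.001,0.07],[0,0,0],0.45],
    [[0,0.001,0.084],[0,0,0],0.45],
    [[0,0.001,0.096],[0,0,0],0.45],
    [[0,0.001,0.107],[0,0,0],0.45],
    [[0,0.001,0.107],[0,0,0],0.45],
  ],
)

```text
t: 2.25
tool_pos: [0.5254, 0.2086, 0.1054]
tool_rot: [0.387, -3.113, 0.002]
force: [-0.2, -0.6, 0.6]
width: 0.0418
gripper_force: 0.0
```

drive_tool(
  increments=[
    [[0,0,0],[0,0,0],0.3],
    [[0,0,0],[0,0,0],0.2],
    [[0,0,0],[0,0,0],0.1],
    [[0,0,0],[0,0,0],0.0],
    [[0,0,0],[0,0,0],0.0],
    [[0,0,0],[0,0,0],0.0],
    [[0,0,0],[0,0,0],0.0],
    [[0,0,0],[0,0,0],0.0],
  ],
)

```text
t: 2.92
tool_pos: [0.5273, 0.2091, 0.1081]
tool_rot: [-0.387, 3.117, 0.0]
force: [-0.1, -0.4, 2.8]
width: 0.0076
gripper_force: 30.0
```

```bash
python3 - <<'E'
from h import *
to(.528,.207,.107,104.5); s=arm.get_state();print(s['force'],s['moment'],s['gripper_force'])
E
```

```text
t 2.9167 pos [0.5273 0.2091 0.1081] F [-0.0577 -0.4194  2.7801] w 0.007571369481656509 q [-0.368   0.6186 -0.0752  1.7931  0.0655  0.7317  1.3398]
shift [-0.0001 -0.0022  0.0011] turn [-0.0001  0.0007 -0.006 ]
[-0.0577 -0.4194  2.7801] [-0.0471  0.0034 -0.0046] 29.99871697749768
```

drive_tool(
  increments=[
    [[0,0,-0.008],[0,0,0],0],
    [[0,0,-0.022],[0,0,0],0],
    [[0,0,-0.038],[0,0,0],0],
    [[0,0,-0.056],[0,0,0],0],
    [[0,0,-0.075],[0,0,0],0],
    [[0,0,-0.094],[0,0,0],0],
    [[0,0,-0.11],[0,0,0],0],
    [[0,0,-0.125],[0,0,0],0],
  ],
)

```text
t: 3.58
tool_pos: [0.5267, 0.2091, 0.2339]
tool_rot: [0.388, -3.118, -0.0]
force: [-0.1, -0.3, -1.4]
width: 0.0077
gripper_force: 30.0
```

drive_tool(
  increments=[
    [[0,0,0],[0,0,0],0],
    [[0,0,0],[0,0,0],0],
    [[0,0,0],[0,0,0],0],
  ],
)

```text
t: 3.83
tool_pos: [0.5262, 0.2088, 0.2316]
tool_rot: [0.387, -3.115, 0.001]
force: [-0.5, -0.2, -1.1]
width: 0.0077
gripper_force: 30.0
```

```bash
python3 - <<'E'
from h import *
to(.5006,-.239,.235,75)
d=arm.get_image('scene');i=d['image'][:,:,::-1];cv2.imwrite('pics/s1.png',i)
e=arm.get_image('top')['image'][:,:,::-1];cv2.imwrite('pics/t1.png',e)
z=lambda a,x,y,w,h,f:cv2.resize(a[y:y+h,x:x+w],None,fx=f,fy=f,interpolation=cv2.INTER_CUBIC)
cv2.imwrite('pics/b.png',np.hstack([z(i,370,90,100,150,4),z(e,170,180,100,150,4)]))
p=arm.get_state()['tool_pos'];R=Ro.from_rotvec(arm.get_state()['tool_rot']);print('pred tip px',proj(d,np.array([p+R.apply([0,0,.101]),p+R.apply([0,0,.003])])))
E
```

```text
t 3.8333 pos [0.5262 0.2088 0.2316] F [-0.4655 -0.2467 -1.1483] w 0.007706242730552188 q [-0.3609  0.4727 -0.0848  1.6512  0.0451  1.022   1.3581]
shift [ 0.1344 -0.4279 -0.0029] turn [-0.001  -0.0022  0.5091]
pred tip px [[418.8956 203.8724]
 [426.4781 152.1835]]
```

View pics/b.png

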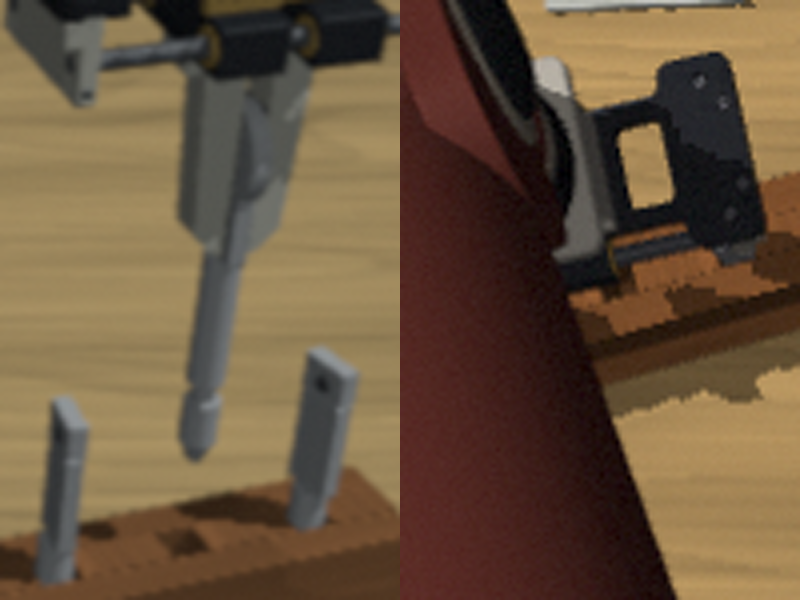

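The tip shows at pixel (418.4,204.1) against (418.9,203.9) predicted, so the grip is true. Next is the carry to the hub, skirting the neighbouring arms.

drive_tool(
  increments=[
    [[0.029,0.007,-0.01],[0,0,0],0],
    [[0.056,0.004,-0.015],[0,0,0.03],0],
    [[0.066,-0.025,-0.02],[0,0,0.06],0],
    [[0.0745,-0.0587,-0.02],[0,0,0.1],0],
    [[0.083,-0.0926,-0.02],[0,0,0.14],0],
    [[0.0886,-0.127,-0.02],[0,0,0.18],0],
    [[0.094,-0.162,-0.02],[0,0,0.22],0],
    [[0.1,-0.196,-0.02],[0,0,0.26],0],
  ],
)

```text
t: 4.6
tool_pos: [0.4775, -0.0071, 0.252]
tool_rot: [-0.023, -3.14, 0.0]
force: [0.8, -1.1, -1.3]
width: 0.0075
gripper_force: 30.0
```

```bash
python3 -c "from h import *; to(.5006,-.239,.235,75)"
```

```text
t 4.6 pos [ 0.4775 -0.0071  0.252 ] F [ 0.7834 -1.1485 -1.2879] w 0.007465839146087417 q [-0.0573  0.3124  0.0351  1.8538 -0.0129  0.9769  1.5396]
shift [-0.0265 -0.2315  0.017 ] turn [-0.0004 -0.0013  0.2472]
```

drive_tool(
  increments=[
    [[-0.004,-0.034,0.0],[0,0,0.04],0],
    [[-0.008,-0.068,0.0],[0,0,0.08],0],
    [[-0.012,-0.102,0.0],[0,0,0.12],0],
    [[-0.016,-0.136,0.0],[0,0,0.16],0],
    [[-0.02,-0.17,0],[0,0,0.2],0],
    [[-0.024,-0.204,0.005],[0,0,0.24],0],
    [[-0.0265,-0.2315,0.01],[0,0,0.245],0],
    [[-0.0265,-0.2315,0.017],[0,0,0.245],0],
  ],
)

```text
t: 5.27
tool_pos: [0.5001, -0.2455, 0.2348]
tool_rot: [-0.42, -3.113, 0.01]
force: [0.1, -1.4, -0.7]
width: 0.0077
gripper_force: 30.0
```

drive_tool(
  increments=[
    [[0,0,0],[0,0,0],0],
    [[0,0,0],[0,0,0],0],
    [[0,0,0],[0,0,0],0],
    [[0,0,0],[0,0,0],0],
  ],
)

```text
t: 5.6
tool_pos: [0.5021, -0.2354, 0.2359]
tool_rot: [0.399, 3.116, 0.001]
force: [-0.5, 0.3, -0.7]
width: 0.0077
gripper_force: 30.0
```

```bash
python3 - <<'E'
from h import *
to(.5006,-.239,.215,75)
d=arm.get_image('scene');i=d['image'][:,:,::-1]
e=arm.get_image('top')['image'][:,:,::-1]
z=lambda a,x,y,w,h,f:cv2.resize(a[y:y+h,x:x+w],None,fx=f,fy=f,interpolation=cv2.INTER_CUBIC)
cv2.imwrite('pics/c.png',np.hstack([z(i,110,110,80,120,5),z(e,410,180,80,120,5)]))
s=arm.get_state();print(s['moment'])
p=s['tool_pos'];R=Ro.from_rotvec(s['tool_rot']);q=proj(d,np.array([p+R.apply([0,0,.101]),p+R.apply([0,0,.003]),[.5006,-.239,.106]]));print(q,(q-[110,110]+.5)*5-.5)
E
```

```text
t 5.6 pos [ 0.5021 -0.2354  0.2359] F [-0.4641  0.2635 -0.7416] w 0.007658153462200371 q [ 0.2982  0.4506  0.1521  1.6839 -0.0789  1.013   1.7931]
shift [ 0.0006 -0.0038  0.0209] turn [0.0008 0.0001 0.0069]
[0.0269 0.0297 0.0145]
[[150.096  197.2761]
 [140.7994 144.7327]
 [150.9615 211.2198]] [[202.4801 438.3806]
 [155.9969 175.6634]
 [206.8075 508.0988]]
```

View pics/c.png

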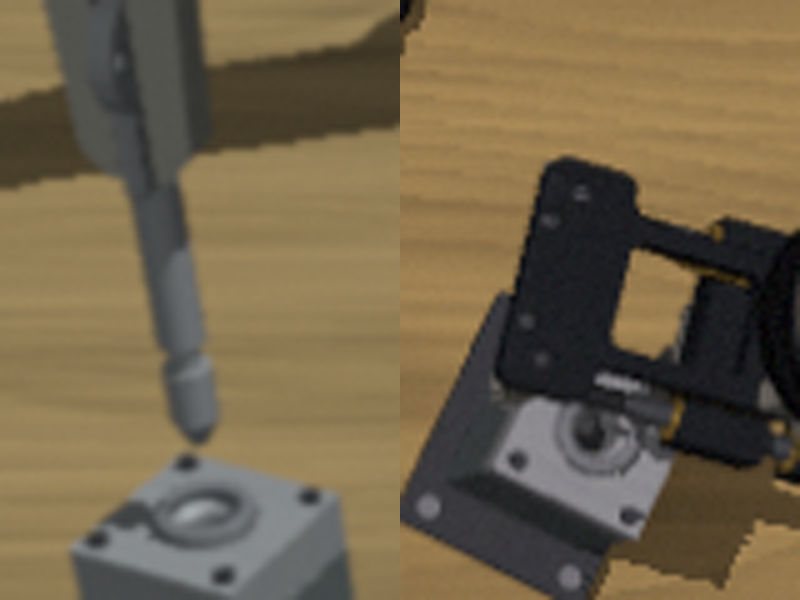

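The tip is at crop (203,440) against (202.5,438) predicted, above the ring and slightly off. I'll settle and re-read.

drive_tool(
  increments=[
    [[0,0,0],[0,0,0],0],
    [[0,0,0],[0,0,0],0],
    [[0,0,0],[0,0,0],0],
    [[0,0,0],[0,0,0],0],
    [[0,0,0],[0,0,0],0],
    [[0,0,0],[0,0,0],0],
  ],
)

```text
t: 6.2
tool_pos: [0.5016, -0.2373, 0.2357]
tool_rot: [-0.404, -3.115, 0.0]
force: [0.0, 0.6, -1.3]
width: 0.0081
gripper_force: 30.0
```

```bash
python3 -c "from h import *; to(.5006,-.239,.211,75)"
```

```text
t 6.2 pos [ 0.5016 -0.2373  0.2357] F [ 0.0171  0.5719 -1.3464] w 0.008132229445122383 q [ 0.3     0.4513  0.1538  1.6834 -0.0787  1.0129  1.7933]
shift [ 0.0005 -0.0019  0.0247] turn [-0.0001 -0.      0.0039]
```

drive_tool(
  increments=[
    [[0.0005,-0.0015,0.006],[0,0,0],0],
    [[0.0005,-0.0015,0.012],[0,0,0],0],
    [[0.0005,-0.0015,0.018],[0,0,0],0],
    [[0.0005,-0.0015,0.024],[0,0,0],0],
    [[0.0005,-0.0015,0.03],[0,0,0],0],
    [[0.0005,-0.0015,0.036],[0,0,0],0],
    [[0.0005,-0.0015,0.04],[0,0,0],0],
    [[0.0005,-0.0015,0.04],[0,0,0],0],
  ],
)

```text
t: 6.87
tool_pos: [0.5001, -0.2382, 0.1944]
tool_rot: [-0.403, -3.113, -0.001]
force: [0.6, 0.6, -2.0]
width: 0.0076
gripper_force: 30.0
```

```bash
cat >>h.py <<'E'
def st():
    v=[]
    s=arm.get_state();print('t',s['t'],'pos',s['tool_pos'],'F',s['force'],'M',s['moment'],'w',s['width'])
E
python3 -c "from h import *; to(.5006,-.239,.171,75);st()"
```

```text
t 6.8667 pos [ 0.5001 -0.2382  0.1944] F [ 0.5939  0.6039 -1.9882] w 0.007550881116172623 q [ 0.3079  0.4945  0.147   1.7403 -0.0877  0.9155  1.8042]
shift [-0.0007 -0.0007  0.0234] turn [ 0.0003 -0.0023  0.0041]
t 6.8667 pos [ 0.5001 -0.2382  0.1944] F [ 0.5939  0.6039 -1.9882] M [0.0493 0.0757 0.0102] w 0.007550881116172623
```

drive_tool(
  increments=[
    [[0,0,0.003],[0,0,0],0],
    [[0,0,0.006],[0,0,0],0],
    [[0,0,0.009],[0,0,0],0],
    [[0,0,0.012],[0,0,0],0],
    [[0,0,0.015],[0,0,0],0],
    [[0,0,0.018],[0,0,0],0],
    [[0,0,0.02],[0,0,0],0],
    [[0,0,0.02],[0,0,0],0],
  ],
)

```text
t: 7.53
tool_pos: [0.5006, -0.2384, 0.1751]
tool_rot: [-0.404, -3.115, -0.0]
force: [0.4, -0.4, -1.0]
width: 0.0078
gripper_force: 30.0
```

```bash
python3 -c "from h import *; st()"
```

```text
t 7.5333 pos [ 0.5006 -0.2384  0.1751] F [ 0.3822 -0.4075 -0.9568] M [-0.0213  0.1613 -0.0673] w 0.007818653632713623
```

drive_tool(
  increments=[
    [[0,0,0.001],[0,0,0],0],
    [[0,0,0.002],[0,0,0],0],
    [[0,0,0.003],[0,0,0],0],
    [[0,0,0.004],[0,0,0],0],
    [[0,0,0.005],[0,0,0],0],
    [[0,0,0.006],[0,0,0],0],
    [[0,0,0.007],[0,0,0],0],
    [[0,0,0.008],[0,0,0],0],
  ],
)

```text
t: 8.2
tool_pos: [0.5007, -0.2385, 0.1676]
tool_rot: [-0.404, -3.115, 0.0]
force: [-1.5, -0.3, -0.4]
width: 0.0078
gripper_force: 30.0
```

drive_tool(
  increments=[
    [[0,0,0.001],[0,0,0],0],
    [[0,0,0.002],[0,0,0],0],
    [[0,0,0.003],[0,0,0],0],
    [[0,0,0.004],[0,0,0],0],
    [[0,0,0.005],[0,0,0],0],
    [[0,0,0.006],[0,0,0],0],
  ],
)

```text
t: 8.7
tool_pos: [0.5006, -0.2385, 0.1615]
tool_rot: [-0.404, -3.115, 0.0]
force: [-1.5, -0.4, -2.1]
width: 0.0083
gripper_force: 30.0
```

drive_tool(
  increments=[
    [[0,0,0.001],[0,0,0],0],
    [[0,0,0.002],[0,0,0],0],
    [[0,0,0.003],[0,0,0],0],
    [[0,0,0.004],[0,0,0],0],
  ],
)

```text
t: 9.03
tool_pos: [0.5006, -0.2385, 0.1576]
tool_rot: [-0.404, -3.115, 0.0]
force: [-0.8, -0.7, 0.5]
width: 0.0079
gripper_force: 30.0
```

drive_tool(
  increments=[
    [[0,0,0.001],[0,0,0],0],
    [[0,0,0.002],[0,0,0],0],
    [[0,0,0.003],[0,0,0],0],
    [[0,0,0.004],[0,0,0],0],
  ],
)

```text
t: 9.37
tool_pos: [0.5006, -0.2384, 0.1537]
tool_rot: [-0.404, -3.115, -0.0]
force: [-2.1, -0.1, 1.6]
width: 0.0075
gripper_force: 30.0
```

drive_tool(
  increments=[
    [[0,0,0.001],[0,0,0],0],
    [[0,0,0.002],[0,0,0],0],
    [[0,0,0.003],[0,0,0],0],
    [[0,0,0.004],[0,0,0],0],
  ],
)

```text
t: 9.7
tool_pos: [0.5007, -0.2387, 0.1502]
tool_rot: [0.404, 3.115, -0.0]
force: [-3.8, 0.2, 6.4]
width: 0.0081
gripper_force: 30.0
```

Contact came at about 45 mm depth, so the snap should be near 70–76 mm.

drive_tool(
  increments=[
    [[0,0,0.001],[0,0,0],0],
    [[0,0,0.002],[0,0,0],0],
    [[0,0,0.003],[0,0,0],0],
  ],
)

```text
t: 9.95
tool_pos: [0.5007, -0.2388, 0.1476]
tool_rot: [0.404, 3.115, -0.0]
force: [-4.0, 1.4, 7.9]
width: 0.008
gripper_force: 30.0
```

drive_tool(
  increments=[
    [[0,0,0.001],[0,0,0],0],
    [[0,0,0.002],[0,0,0],0],
    [[0,0,0.003],[0,0,0],0],
  ],
)

```text
t: 10.2
tool_pos: [0.5006, -0.2386, 0.1435]
tool_rot: [-0.404, -3.115, 0.0]
force: [-2.7, 0.1, 3.2]
width: 0.0084
gripper_force: 30.0
```

drive_tool(
  increments=[
    [[0,0,0.001],[0,0,0],0],
    [[0,0,0.002],[0,0,0],0],
    [[0,0,0.003],[0,0,0],0],
  ],
)

```text
t: 10.45
tool_pos: [0.5007, -0.2386, 0.1406]
tool_rot: [-0.404, -3.115, 0.0]
force: [-1.8, -0.2, 2.8]
width: 0.0081
gripper_force: 30.0
```

drive_tool(
  increments=[
    [[0,0,0.001],[0,0,0],0],
    [[0,0,0.002],[0,0,0],0],
    [[0,0,0.003],[0,0,0],0],
  ],
)

```text
t: 10.7
tool_pos: [0.5006, -0.2386, 0.1375]
tool_rot: [-0.404, -3.115, 0.0]
force: [-2.7, -0.2, 1.3]
width: 0.0077
gripper_force: 30.0
```

drive_tool(
  increments=[
    [[0,0,0.001],[0,0,0],0],
    [[0,0,0.002],[0,0,0],0],
    [[0,0,0.003],[0,0,0],0],
    [[0,0,0.004],[0,0,0],0],
  ],
)

```text
t: 11.03
tool_pos: [0.5006, -0.2385, 0.1335]
tool_rot: [-0.404, -3.115, 0.0]
force: [-2.6, -0.2, 2.6]
width: 0.0078
gripper_force: 30.0
```

drive_tool(
  increments=[
    [[0,0,0.0005],[0,0,0],0],
    [[0,0,0.001],[0,0,0],0],
  ],
)

```text
t: 11.2
tool_pos: [0.5006, -0.2385, 0.1326]
tool_rot: [-0.404, -3.115, 0.0]
force: [-2.3, -0.9, 3.4]
width: 0.0078
gripper_force: 30.0
```

drive_tool(
  increments=[
    [[0,0,0.0005],[0,0,0],0],
    [[0,0,0.001],[0,0,0],0],
  ],
)

```text
t: 11.37
tool_pos: [0.5006, -0.2385, 0.1316]
tool_rot: [-0.404, -3.115, 0.0]
force: [-2.9, 0.1, 2.8]
width: 0.0077
gripper_force: 30.0
```

drive_tool(
  increments=[
    [[0,0,0.0005],[0,0,0],0],
    [[0,0,0.001],[0,0,0],0],
  ],
)

```text
t: 11.53
tool_pos: [0.5006, -0.2385, 0.1306]
tool_rot: [-0.404, -3.115, 0.0]
force: [-3.0, -0.3, 3.1]
width: 0.0078
gripper_force: 30.0
```

drive_tool(
  increments=[
    [[0,0,0.0005],[0,0,0],0],
    [[0,0,0.001],[0,0,0],0],
  ],
)

```text
t: 11.7
tool_pos: [0.5006, -0.2385, 0.1296]
tool_rot: [-0.404, -3.115, 0.0]
force: [-3.5, 0.2, 3.5]
width: 0.008
gripper_force: 30.0
```

drive_tool(
  increments=[
    [[0,0,0.0005],[0,0,0],0],
    [[0,0,0.001],[0,0,0],0],
  ],
)

```text
t: 11.87
tool_pos: [0.5006, -0.2385, 0.1286]
tool_rot: [-0.404, -3.115, 0.0]
force: [-4.7, 0.2, 3.4]
width: 0.0077
gripper_force: 30.0
```

drive_tool(
  increments=[
    [[0,0,0.0005],[0,0,0],0],
    [[0,0,0.001],[0,0,0],0],
  ],
)

```text
t: 12.03
tool_pos: [0.5006, -0.2385, 0.1276]
tool_rot: [-0.404, -3.115, 0.0]
force: [-3.4, 0.1, 4.1]
width: 0.0078
gripper_force: 30.0
```

drive_tool(
  increments=[
    [[0,0,0.0005],[0,0,0],0],
    [[0,0,0.001],[0,0,0],0],
  ],
)

```text
t: 12.2
tool_pos: [0.5006, -0.2385, 0.1266]
tool_rot: [-0.404, -3.115, 0.0]
force: [-3.8, -0.7, 2.8]
width: 0.008
gripper_force: 30.0
```

drive_tool(
  increments=[
    [[0,0,0.0005],[0,0,0],0],
    [[0,0,0.001],[0,0,0],0],
  ],
)

```text
t: 12.37
tool_pos: [0.5006, -0.2385, 0.1256]
tool_rot: [-0.404, -3.115, 0.0]
force: [-2.8, 0.2, 3.8]
width: 0.0075
gripper_force: 30.0
```

drive_tool(
  increments=[
    [[0,0,0.0005],[0,0,0],0],
    [[0,0,0.0005],[0,0,0],0],
  ],
)

```text
t: 12.53
tool_pos: [0.5006, -0.2383, 0.1246]
tool_rot: [-0.403, -3.115, -0.0]
force: [-3.8, -0.1, -0.6]
width: 0.0081
gripper_force: 30.0
```

drive_tool(
  increments=[
    [[0,0,0.0005],[0,0,0],0],
    [[0,0,0.0005],[0,0,0],0],
  ],
)

```text
t: 12.7
tool_pos: [0.5006, -0.2383, 0.1242]
tool_rot: [-0.404, -3.115, -0.0]
force: [-2.7, 0.4, -1.5]
width: 0.0078
gripper_force: 30.0
```

drive_tool(
  increments=[
    [[0,0,0.0005],[0,0,0],0],
    [[0,0,0.0005],[0,0,0],0],
  ],
)

```text
t: 12.87
tool_pos: [0.5006, -0.2384, 0.1239]
tool_rot: [-0.404, -3.115, -0.0]
force: [-1.9, 0.5, -0.2]
width: 0.0079
gripper_force: 30.0
```

The push dropped to baseline at z≈0.1246, 76 mm deep, so the latch has snapped. Now the tug, gently.

drive_tool(
  increments=[
    [[0,0,0],[0,0,0],0],
    [[0,0,0],[0,0,0],0],
    [[0,0,-0.0005],[0,0,0],0],
    [[0,0,-0.001],[0,0,0],0],
    [[0,0,-0.001],[0,0,0],0],
  ],
)

```text
t: 13.28
tool_pos: [0.5006, -0.2383, 0.1249]
tool_rot: [-0.404, -3.115, -0.0]
force: [-1.9, 0.6, -2.6]
width: 0.0082
gripper_force: 30.0
```

drive_tool(
  increments=[
    [[0,0,-0.0005],[0,0,0],0],
    [[0,0,-0.001],[0,0,0],0],
    [[0,0,-0.001],[0,0,0],0],
  ],
)

```text
t: 13.53
tool_pos: [0.5006, -0.2383, 0.126]
tool_rot: [-0.404, -3.115, -0.0]
force: [-2.3, 1.1, -5.3]
width: 0.0074
gripper_force: 30.0
```

drive_tool(
  increments=[
    [[0,0,-0.0005],[0,0,0],0],
    [[0,0,-0.0008],[0,0,0],0],
    [[0,0,-0.0008],[0,0,0],0],
    [[0,0,-0.0008],[0,0,0],0],
  ],
)

```text
t: 13.87
tool_pos: [0.5006, -0.2383, 0.1265]
tool_rot: [-0.404, -3.115, -0.0]
force: [-1.6, -0.5, -7.1]
width: 0.0081
gripper_force: 30.0
```

drive_tool(
  increments=[
    [[0,0,-0.0004],[0,0,0],0],
    [[0,0,-0.0007],[0,0,0],0],
    [[0,0,-0.0007],[0,0,0],0],
    [[0,0,-0.0007],[0,0,0],0],
  ],
)

```text
t: 14.2
tool_pos: [0.5005, -0.2383, 0.1272]
tool_rot: [-0.404, -3.115, -0.0]
force: [-0.8, 0.7, -10.7]
width: 0.008
gripper_force: 30.0
```

```bash
python3 -c "from h import *; st()"
```

```text
t 14.2 pos [ 0.5005 -0.2383  0.1272] F [ -0.846    0.6668 -10.7148] M [-0.0002  0.3245  0.0414] w 0.007966527413410118
```

drive_tool(
  increments=[
    [[0,0,-0.0002],[0,0,0],0],
    [[0,0,-0.0002],[0,0,0],0],
    [[0,0,-0.0002],[0,0,0],0],
    [[0,0,-0.0002],[0,0,0],0],
  ],
)

```text
t: 14.53
tool_pos: [0.5005, -0.2383, 0.1275]
tool_rot: [-0.404, -3.115, -0.0]
force: [-0.4, -0.2, -13.3]
width: 0.0075
gripper_force: 30.0
```

drive_tool(
  increments=[
    [[0,0,0.0007],[0,0,0],0],
    [[0,0,0.0014],[0,0,0],0],
    [[0,0,0.002],[0,0,0],0],
    [[0,0,0.0024],[0,0,0],0],
    [[0,0,0.0024],[0,0,0],0],
  ],
)

```text
t: 14.95
tool_pos: [0.5006, -0.2384, 0.1261]
tool_rot: [-0.404, -3.115, -0.0]
force: [-2.8, 0.8, -4.4]
width: 0.0077
gripper_force: 30.0
```

The tug held at about 12 N net. I'll unload, open gently and go straight up.

drive_tool(
  increments=[
    [[0,0,0.0005],[0,0,0],0],
    [[0,0,0.001],[0,0,0],0],
    [[0,0,0.001],[0,0,0],0],
    [[0,0,0.001],[0,0,0],0],
  ],
)

```text
t: 15.28
tool_pos: [0.5007, -0.2386, 0.1252]
tool_rot: [0.404, 3.115, -0.0]
force: [-4.9, 2.3, 1.5]
width: 0.0082
gripper_force: 30.0
```

drive_tool(
  increments=[
    [[0,0,0],[0,0,0],0.15],
    [[0,0,0],[0,0,0],0.3],
    [[0,0,0],[0,0,0],0.45],
    [[0,0,0],[0,0,0],0.6],
    [[0,0,0],[0,0,0],0.6],
    [[0,0,0],[0,0,0],0.6],
    [[0,0,0],[0,0,0],0.6],
    [[0,0,0],[0,0,0],0.6],
  ],
)

```text
t: 15.95
tool_pos: [0.5009, -0.2386, 0.1245]
tool_rot: [0.404, 3.115, -0.0]
force: [0.2, 0.5, 0.9]
width: 0.0542
gripper_force: 0.0
```

drive_tool(
  increments=[
    [[0,0,-0.005],[0,0,0],0.6],
    [[0,0,-0.018],[0,0,0],0.6],
    [[0,0,-0.035],[0,0,0],0.6],
    [[0,0,-0.055],[0,0,0],0.6],
    [[0,0,-0.075],[0,0,0],0.6],
    [[0,0,-0.095],[0,0,0],0.6],
    [[0,0,-0.11],[0,0,0],0.6],
    [[0,0,-0.12],[0,0,0],0.6],
  ],
)

```text
t: 16.62
tool_pos: [0.5014, -0.2389, 0.2467]
tool_rot: [0.404, 3.112, -0.001]
force: [-0.1, 0.4, -0.1]
width: 0.0556
gripper_force: 0.0
```

```bash
python3 - <<'E'
from h import *
st()
i=arm.get_image('scene');a=i['image'][:,:,::-1]
print(proj(i,np.array([[.5006,-.2385,.086]])))
cv2.imwrite('pics/f.png',a)
E
```

```text
t 16.6167 pos [ 0.5014 -0.2389  0.2467] F [-0.1334  0.4271 -0.0936] M [-0.0001  0.0004  0.0215] w 0.05559920619187986
[[152.9785 220.8421]]
```

View pics/f.png

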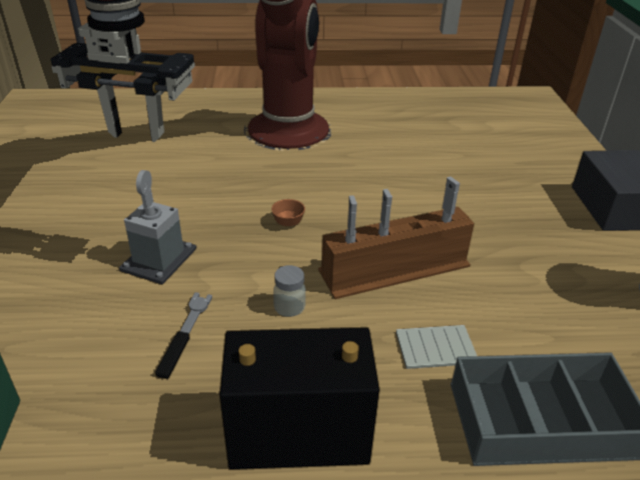

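The arm stands upright in the hub, head at (145,178), with the gripper clear and everything else in place. I'll settle and hand in.

drive_tool(
  increments=[
    [[0,0,0],[0,0,0],0.6],
    [[0,0,0],[0,0,0],0.6],
    [[0,0,0],[0,0,0],0.6],
    [[0,0,0],[0,0,0],0.6],
    [[0,0,0],[0,0,0],0.6],
    [[0,0,0],[0,0,0],0.6],
  ],
)

```text
t: 17.17
tool_pos: [0.5005, -0.2384, 0.2438]
tool_rot: [-0.404, -3.114, -0.0]
force: [-0.7, -0.5, -0.3]
width: 0.0558
gripper_force: 0.0
```

```bash
python3 -c "from station import arm; print(arm.job_done())"
```

```text
the job is handed in; nothing more can be done
None
```

I pushed the round-headed arm into the hub until the push force dropped as the latch snapped about 76 mm down, tugged it up at about 12 N and it held, then released it standing upright with nothing else visibly disturbed; the job is handed in at about 17 s, but the call returned no verdict.

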